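Turn the manifold block and hold it pressed into the jig's corner

ROBOT

A 6-joint arm with a two-finger parallel gripper is mounted at the origin on the work surface. World frame = base frame: x ahead of the robot, y to its left, z up, the work surface at z = 0. Lengths are in m, angles in rad, forces in N, time in s.
With the tool pointing down it reaches from about 0.375 to 0.9 m from the base axis. Payload 3.1 kg.
Tool frame: the origin (TCP) lies on the centre line of the jaws, within the pads' length; the fingertips stand robot.tip_reach ahead of it and the grasp point (between the pads) lies 8 mm behind it (robot.tip_reach is the distance from the TCP to the fingertips, in m); z points along the fingers, y is the line along which they close (so a half turn about z gives the same grasp; the last joint's range is limited). The gripper opens to 87 mm and grips with 3 to 60 N. Pads are 19 mm wide; open, the fingers measure 117 mm over their backs; the gripper's body (75 mm by 190 mm) begins 51 mm behind the grasp point.
Start: joints at [1, 0.527, 1.433, -0, 1.181, -0.178], TCP at [0.239, 0.578, 0.234] pointing down, gripper open.
Joint ranges: [-3.08, 3.08], [-0.75, 2.2], [0.22, 2.44], [-1.43, 4.57], [0, 2.65], [-2.85, 2.85]. Speed limits (rad/s): [2.79, 2.79, 3.14, 3.14, 3.14, 3.14].

INTERFACE

Orientations are given as a unit quaternion [x, y, z, w].
In Python, from rig import robot gives the robot as it stands.
- The arm moves only by the tool jog_arm, never from a script. Its argument "motion" is one flat list of numbers, 7 for each row, row after row: the shift along the tool's x, y, z scaled (see below), then the turn, a rotation vector about the tool's x, y, z scaled (see below), then the gripper's target within -1 to 1 (shut at 1, half-way at 0, fully open at -1). In form: [x, y, z, rx, ry, rz, hand, x, y, z, rx, ry, rz, hand, ...]. A call has 1 to 12 rows; each row shifts and turns the commanded pose from where the row before left it, along the tool's axes as they then stand; what a row does not reach is not made up. The controller multiplies each number of a shift by 4 cm and each number of a turn by 4 degrees. A row lasts 1/8 s, in which the tool goes at most 62.5 mm and 10.7 degrees, less where a joint would pass 70% of its speed; a pose out of reach is approached as far as the arm can. A call with a number of a shift or a turn outside -1 to 1 is refused whole. A call with a gripper value outside its range is refused whole. The fingers move at their own pace and stop on an object; "grip_force" is the grip in N (left out, the last holds). Time passes only in rows, so rows that do not move let the fingers close. It gives the time, the measured TCP pose, the force, the opening and the grip force at its end, in the units of the state.
- robot.get_obs(): the state, without advancing time (a new reading comes with each control period).
- robot.camera(name): name is "side" or "top"; returns the picture (480x640x3 uint8, blue, green, red); there is no depth.
- robot.calibration(name): a dict with "fx", "fy", "cx", "cy" (pixels), "R" (3x3) and "t" (3): a world point X has camera coordinates R X + t. Camera axes: x right, y down, z forward; pixel columns grow to the right and rows downward; lengths in m; the calibration is good to about 2 mm. A picture is of the moment at which its call begins. calibration takes no time and is no camera call.
- robot.hand_in(): hands the job in; it is judged then, once.
The state is a dict: "time": time; "q": joint angles; "joint_velocities": joint speeds; "joint_torque": joint torques, N m; "position": TCP position; "tool_rot": TCP orientation; "ft_force": force on the tool from outside, world axes, zero at the start; "moment": the same for the moment, N m; "grip_width": finger opening in m; "grip_force": force on a finger pad.
Only numpy, scipy, OpenCV 4.12 (cv2) and the standard library are available. Lean on these libraries where they do the work, as an engineer would, in place of code of your own. Each camera call takes 0.05 s, during which the arm holds its last target. There are 200 camera calls.

TASK

The longer white manifold block (two steel hose nipples) stands crosswise on the bed of the steel setup jig. Turn it so that its long plain face, opposite the nipples, lies flat against the jig's long fence and its end meets the stop block, still standing upright on the bed, then press it down and into that corner with one steady diagonal push, so that bed, fence and stop all feel it firmly (some 10 N each way). Finish while still holding it pressed there - do not let go - and leave the other things on the bench where they are.

Things in the scene. Friction and masses are not known exactly. Their poses are not given: they have to be found in the camera images.
- manifold: workpiece: block of slippery white plastic, 40 (x) x 100 (y) x 62 (z) mm, 0.28 to 0.42 kg. Origin: centre of its underside, z up. Two steel hose nipples (12 mm thick, 22 mm long, at y = -25 and 25 mm, 16 mm above the underside) stick out of its -x long face. The plain +x long face must meet the fence. Starts on the bed turned 0.8 to 1.85 rad about z from its goal
- nipples (a point): point between the two nipples at their tips: 42 mm from the block's origin towards its -x, 16 mm above its underside
- jig: the setup jig, rigid, bolted to the bench. Origin: centre of its underside, on the bench; x towards the fence, y towards the stop, z up. The block is home when its axes are parallel to the jig's, its origin 20 mm from the fence face and 50 mm from the stop face, on the bed
- bed: the jig's smooth dark steel bed plate (friction of the block on bed, fence and stop about 0.2), 280 x 280 x 12 mm; origin as the jig's; its top is 12 mm above the bench
- fence: steel bar on the bed, 22 (x) x 240 (y) mm, 24 mm high above the bed. Origin: middle of the foot of its working face, which looks to the jig's -x and lies at jig x = 80 mm; the bar runs along y from -130 to 110 mm
- stop: steel block on the bed at the fence's +y end, 50 (x) x 30 (y) mm, 36 mm high above the bed. Origin: foot of its working face where it meets the fence; the face looks to the jig's -y, lies at jig y = 80 mm and runs 50 mm from the fence towards -x
- corner (a point): point where the fence's face, the stop's face and the bed's top meet: jig (80, 80, 12) mm; axes as the jig's
- short_block: bystander beside the jig: shorter white block 40 x 50 x 62 mm with one nipple; origin under its centre
- flask: bystander: small glass bottle with red cap, 56 mm wide, 110 mm tall; origin under its centre
- driver: bystander: screwdriver lying beside the jig on the stop side
- filter: bystander: flat white disc filter, 52 mm wide, 18 mm high, behind the fence; origin under its centre
- spanner: bystander: steel spanner lying behind the fence
- beaker: bystander: open glass beaker 70 mm wide, 90 mm tall, far to the left; origin under its centre
- bottle: bystander: glass bottle with red cap, 86 mm wide, 170 mm tall, far to the right; origin under its centre
There are look-alikes about, which are no part of the job. Leave any yellow look-alike of the manifold alone.

How it is judged:
By the outcome, as a careful person would: the job done as asked, in the order asked, and still so for the second after the job is handed in, while the arm keeps its last pose, push and grip.
It also fails if it takes over 48 s, if anything falls off the work surface, if the arm or the gripper's body presses on something with over 40 N, if the wrist force passes 120 N, or if a joint passes its speed limit or range.

## Working session

There is one attempt and no reset: what is moved stays moved. The work goes in short steps, Python scripts to look and compute and a tool call to move; the robot and the scene stay as the last step left them, time stands still between calls to the robot, and variables do not carry over. Pictures are saved under pics/ and viewed, at most 10 in all, crops included, and the job is handed in when it is done.

Besides the shell and the picture viewer there is one more tool, called after "Emit:" in YAML: its name, and indented under it one key for each argument. jog_arm: Moves the arm, as the interface text tells. Shifts and turns lie within -1 to 1; 1 stands for 4 cm of shift or 4 degrees of turn. Its arguments: {"type":"object","properties":{"motion":{"type":"array","items":{"type":"number"}},"grip_force":{"type":"number"}},"required":["motion"]}

```bash
ls; mkdir -p pics
python3 - <<'E'
from rig import robot
import cv2
for n in("top","side"):
    cv2.imwrite(f"pics/{n}0.png",robot.camera(n)); print(n,robot.calibration(n))
print(robot.get_obs(), robot.tip_reach)
E
```

```text
pics
top {'fx': 607.2036598994214, 'fy': 607.2036598994214, 'cx': 318.5248085205073, 'cy': 240.26281049883022, 'R': array([[-1.14396693e-02, -9.99928888e-01, -3.36931909e-03],
       [-9.77302536e-01,  1.18935228e-02, -2.11514294e-01],
       [ 2.11539326e-01,  8.73190504e-04, -9.77369097e-01]]), 't': array([-0.03212147,  0.58448524,  1.50192671])}
side {'fx': 516.8362971559901, 'fy': 516.8362971559901, 'cx': 320.9570900465227, 'cy': 244.91233925445124, 'R': array([[ 0.98167871, -0.19042133, -0.00682911],
       [-0.14573344, -0.72724487, -0.67072846],
       [ 0.12275456,  0.65943507, -0.74167156]]), 't': array([-0.54297797,  0.10983159,  1.32455524])}
{'time': 0.1, 'q': array([ 1.00051903e+00,  5.28363593e-01,  1.43374750e+00, -1.54257912e-05,
        1.18140274e+00, -1.78492433e-01]), 'joint_velocities': array([ 7.88609367e-05, -2.51231310e-03, -2.56544499e-03,  2.34492204e-04,
        1.26364614e-03, -1.24167266e-03]), 'joint_torque': array([-1.77476732e-04, -4.40982485e+01, -1.77150267e+01,  6.34399289e-02,
        5.34471392e-02, -5.67817528e-05]), 'position': array([0.23827862, 0.57711993, 0.23268386]), 'tool_rot': array([ 1.94639010e-01,  9.80874474e-01, -8.96658223e-04, -3.44648117e-04]), 'ft_force': array([-0.14008259,  0.15558488, -0.32658943]), 'moment': array([-0.01605118,  0.04494035, -0.02938006]), 'grip_force': 0.0, 'grip_width': 0.08689283852288324} 0.011
```

View pics/top0.png

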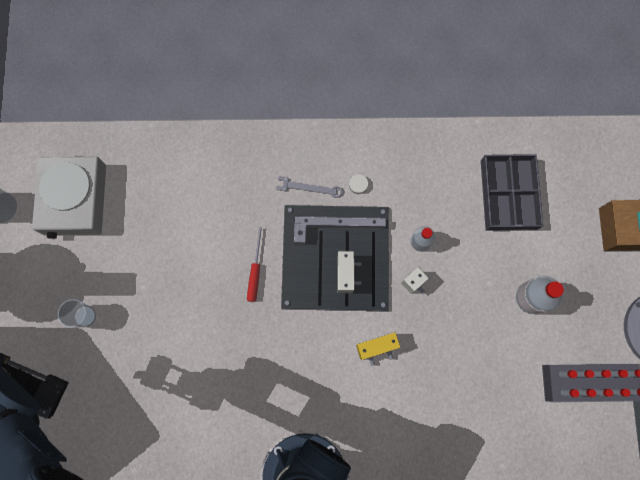

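View pics/side0.png

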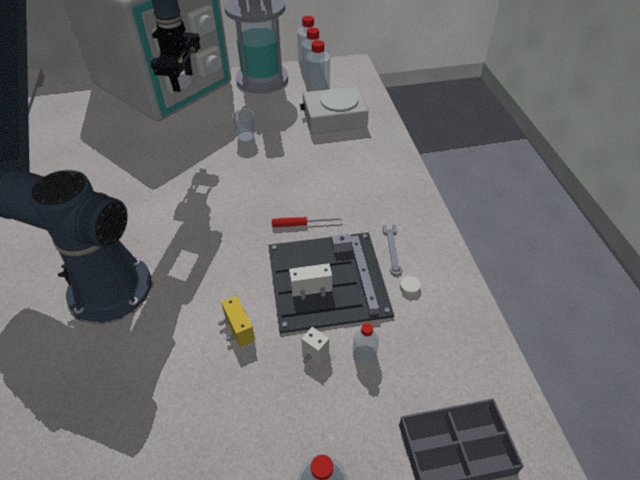

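The top view shows the jig around px (336,258), with the fence on the far side, the stop at (300,230), and the manifold at (346,270) with its nipples to the right (-y). I'll zoom in to get the corners.

Run:
```python
import cv2
a=cv2.imread("pics/top0.png")[195:320,270:440]; 
cv2.imwrite("pics/topz.png",cv2.resize(a,None,fx=4.7,fy=4.7,interpolation=cv2.INTER_CUBIC))
a=cv2.imread("pics/side0.png")[225:365,220:400]; 
cv2.imwrite("pics/sidez.png",cv2.resize(a,None,fx=4.2,fy=4.2,interpolation=cv2.INTER_CUBIC))
```

```text
(no output)
```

View pics/topz.png

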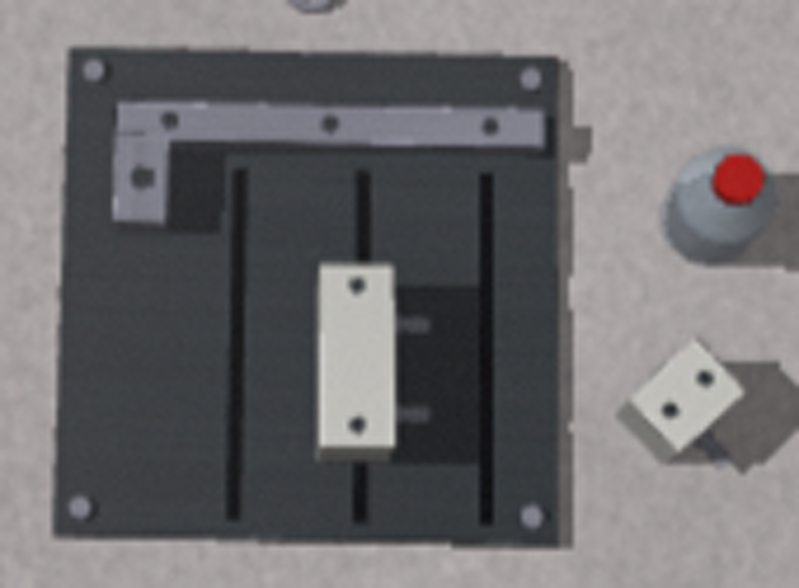

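View pics/sidez.png

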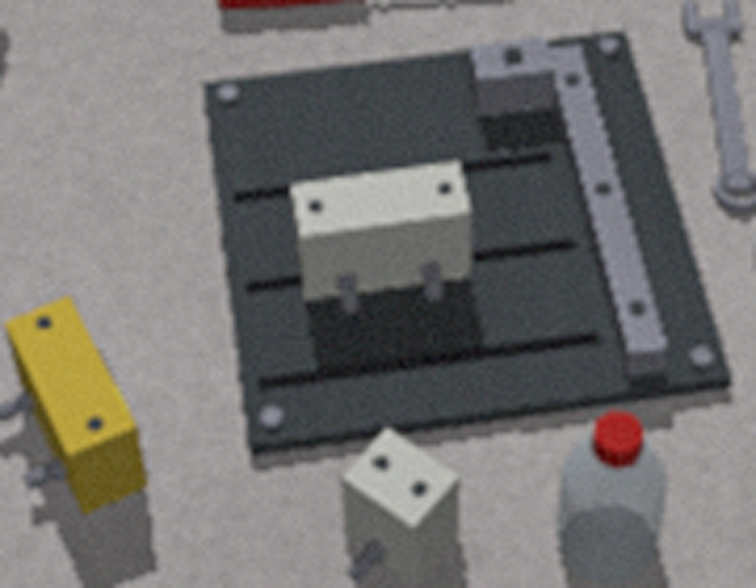

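```bash
cat > h.py <<'E'
import numpy as np, cv2
from rig import robot
from scipy.optimize import least_squares
from scipy.spatial.transform import Rotation as Ro
def proj(n,P):
    c=robot.calibration(n); X=P@c["R"].T+c["t"]
    return np.c_[c["fx"]*X[:,0]/X[:,2]+c["cx"], c["fy"]*X[:,1]/X[:,2]+c["cy"]]
def world(p,local):
    c,s=np.cos(p[2]),np.sin(p[2]); L=np.asarray(local,float)
    return np.c_[p[0]+c*L[:,0]-s*L[:,1],p[1]+s*L[:,0]+c*L[:,1],L[:,2]]
def fit(obs,p0):
    f=lambda p:np.concatenate([(proj(n,world(p,L))-px).ravel() for n,L,px in obs])
    r=least_squares(f,p0,loss="soft_l1"); return r.x,f(r.x).reshape(-1,2)
E
cat > m.py <<'E'
from h import *
T=lambda a:np.array(a)/4.7+[270,195]-.4
S=lambda a:np.array(a)/4.2+[220,225]-.4
b=.14;z=.012
bed=[[b,b,z],[b,-b,z],[-b,-b,z],[-b,b,z]]
top=[[.102,.11,z+.024],[.08,-.13,z+.024],[.102,-.13,z+.024],[.03,.11,z+.036],[.03,.08,z+.036]]
J,r=fit([("top",bed,T([(70,48),(558,57),(558,546),(55,535)])),("side",bed,S([(622,33),(728,382),(252,455),(207,85)])),
 ("top",top[1:],T([(545,147),(545,108),(112,221),(165,222)]))],[.5,0,0])
print("jig",J); print(r.round(1).tolist())
h=.074
bt=[[.02,.05,h],[.02,-.05,h],[-.02,-.05,h],[-.02,.05,h]]
B,r=fit([("top",bt,T([(317,447),(319,263),(395,265),(395,447)])),("side",bt,S([(292,186),(460,161),(470,195),(300,225)]))],[.5,0,1.57])
print("block",B); print(r.round(1).tolist())
g=world(J,[[.06,.03,z]]); print("goal",g)
E
python3 m.py
```

```text
jig [ 0.55085287 -0.08430975 -0.03071712]
[[0.1, -0.4], [0.2, -0.5], [0.8, -0.4], [-0.0, -0.1], [-0.1, -0.8], [0.2, -1.2], [-1.8, -2.3], [-1.9, -0.8], [0.3, -0.2], [0.2, 0.0], [0.6, 0.1], [0.9, 0.0]]
block [ 0.50503604 -0.10620735  1.54726972]
[[0.4, -0.6], [0.2, -0.5], [-0.3, -0.8], [-0.3, -0.5], [-0.8, -1.3], [-0.7, -0.7], [-0.2, 3.6], [-0.6, 2.0]]
goal [[ 0.61174593 -0.05616664  0.012     ]]
```

Emit:
jog_arm:
  motion: [-0.9, -0.94, 0, 0, 0, 0, -1, -0.9, -0.94, 0, 0, 0, 0, -1, -0.9, -0.94, 0, 0, 0, 0, -1, -0.9, -0.94, 0, 0, 0, 0, -1, -0.9, -0.94, 0, 0, 0, 0, -1, -0.9, -0.94, 0, 0, 0, 0, -1, -0.9, -0.94, 0, 0, 0, 0, -1, -0.9, -0.94, 0, 0, 0, 0, -1, -0.9, -0.94, 0, 0, 0, 0, -1, -0.9, -0.94, 0, 0, 0, 0, -1, -0.9, -0.94, 0, 0, 0, 0, -1, -0.9, -0.94, 0, 0, 0, 0, -1]
  grip_force: 50

```text
time: 1.6
position: [0.4658, -0.006, 0.2334]
tool_rot: [0.195, 0.981, 0.0, -0.0]
ft_force: [0.0, 1.1, 0.3]
grip_width: 0.0868
grip_force: 0.0
```

Emit:
jog_arm:
  motion: [-0.9, -0.94, 0, 0, 0, 0, -1, -0.9, -0.94, 0, 0, 0, 0, -1, 0, 0, 0, 0, 0, -1, -1, 0, 0, 0, 0, 0, -1, -1, 0, 0, 0, 0, 0, -1, -1, 0, 0, 0, 0, 0, -1, -1, 0, 0, 0, 0, 0, -1, -1, 0, 0, 0, 0, 0, 0, -1]

```text
time: 2.6
position: [0.5031, -0.1012, 0.2332]
tool_rot: [0.022, 1.0, 0.0, -0.0]
ft_force: [0.8, 0.2, 0.3]
grip_width: 0.087
grip_force: 0.0
```

```bash
cat > d.py <<'E'
import sys
from h import *
x,y,z,yaw=map(float,sys.argv[1:5])  # target TCP, yaw of tool y
o=robot.get_obs(); R=Ro.from_quat(o["tool_rot"])
t=np.array([np.sin(yaw),-np.cos(yaw),0]); u=np.array([np.cos(yaw),np.sin(yaw),0])
tx=np.cross(u,[0,0,-1.]); G=Ro.from_matrix(np.c_[tx,u,[0,0,-1.]])
print("t",o["time"],"pos",o["position"].round(4),"F",o["ft_force"].round(1),"M",o["moment"].round(2),"grip",o["grip_width"],o["grip_force"], "q",o["q"].round(2))
print("toolR",R.as_matrix().round(3).tolist())
d=np.array([x,y,z])-o["position"]
print("shift units, current frame",(R.inv().apply(d)/.04).round(3)," goal frame",(G.inv().apply(d)/.04).round(3))
print("turn units",(np.degrees((R.inv()*G).as_rotvec())/4).round(3))
E
python3 d.py .505 -.106 .053 1.547
```

```text
t 2.6 pos [ 0.5031 -0.1012  0.2332] F [0.8 0.2 0.3] M [ 0.02 -0.02 -0.01] grip 0.08702253815782751 0.0 q [-0.42  0.38  1.71  0.    1.05 -1.94]
toolR [[-0.999, 0.044, -0.001], [0.044, 0.999, 0.0], [0.001, 0.0, -1.0]]
shift units, current frame [-0.055 -0.119  4.506]  goal frame [-0.049 -0.118  4.506]
turn units [ 0.005 -0.011 -0.284]
```

Emit:
jog_arm:
  motion: [-0.05, -0.12, 0.8, 0, 0, -0.28, -1, 0, 0, 0.8, 0, 0, 0, -1, 0, 0, 0.8, 0, 0, 0, -1, 0, 0, 0.8, 0, 0, 0, -1, 0, 0, 0.7, 0, 0, 0, -1, 0, 0, 0.4, 0, 0, 0, -1, 0, 0, 0.2, 0, 0, 0, -1, 0, 0, 0, 0, 0, 0, -1]

```text
time: 3.6
position: [0.5053, -0.1063, 0.0535]
tool_rot: [0.012, 1.0, -0.0, -0.0]
ft_force: [0.3, -0.3, -0.2]
grip_width: 0.0867
grip_force: 0.0
```

```bash
python3 d.py .505 -.106 .053 1.547
python3 - <<'E'
from rig import robot
import cv2
a=robot.camera("top")[195:320,270:440];b=robot.camera("side")[205:330,220:390]
cv2.imwrite("pics/z1.png",cv2.resize(cv2.hconcat([a,b]),None,fx=2.35,fy=2.35,interpolation=cv2.INTER_CUBIC))
E
```

```text
t 3.6 pos [ 0.5053 -0.1063  0.0535] F [ 0.3 -0.3 -0.2] M [ 0.   -0.03  0.04] grip 0.08669667122164475 0.0 q [-0.42  0.68  1.84 -0.    0.62 -1.97]
toolR [[-1.0, 0.023, -0.0], [0.023, 1.0, -0.0], [0.0, -0.0, -1.0]]
shift units, current frame [0.008 0.006 0.013]  goal frame [0.008 0.006 0.013]
turn units [-0.    -0.001  0.006]
```

View pics/z1.png

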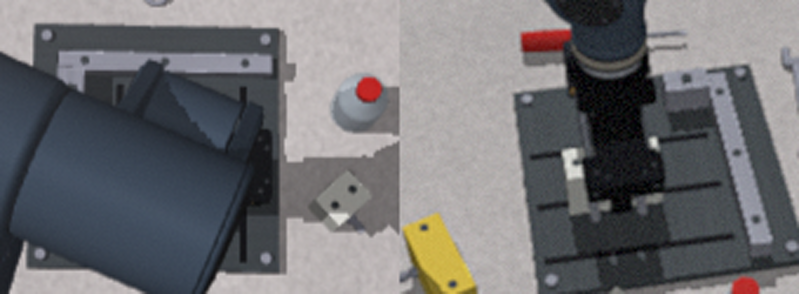

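The jaws straddle the block (white ends visible on either side of the gripper in the side view, right half). I'll close on it.

Emit:
jog_arm:
  motion: [0, 0, 0, 0, 0, 0, 1, 0, 0, 0, 0, 0, 0, 1, 0, 0, 0, 0, 0, 0, 1, 0, 0, 0, 0, 0, 0, 1, 0, 0, 0, 0, 0, 0, 1, 0, 0, 0, 0, 0, 0, 1]
  grip_force: 50

```text
time: 4.45
position: [0.5053, -0.1063, 0.0536]
tool_rot: [0.012, 1.0, -0.0, 0.0]
ft_force: [0.2, -0.8, 0.6]
grip_width: 0.0399
grip_force: 50.0
```

Emit:
jog_arm:
  motion: [0, 0, -0.1, 0, 0, 0, 1, 0, 0, -0.2, 0, 0, 0, 1, 0, 0, 0, 0, 0, 0, 1]

```text
time: 4.82
position: [0.5056, -0.1063, 0.0662]
tool_rot: [0.012, 1.0, -0.0, 0.001]
ft_force: [1.5, -0.1, -2.3]
grip_width: 0.0399
grip_force: 50.0
```

```bash
python3 d.py .58 -.09 .065 -.0307
```

```text
t 4.825 pos [ 0.5056 -0.1063  0.0662] F [ 1.5 -0.1 -2.3] M [ 0.03  0.01 -0.02] grip 0.03992219484772969 50.00002708286047 q [-0.42  0.65  1.84  0.    0.65 -1.97]
toolR [[-1.0, 0.023, 0.001], [0.023, 1.0, -0.001], [-0.001, -0.001, -1.0]]
shift units, current frame [-1.849  0.452  0.032]  goal frame [0.466 1.846 0.03 ]
turn units [8.0000e-03 2.0000e-02 2.2608e+01]
```

Emit:
jog_arm:
  motion: [0, 0, 0, 0, 0, 1, 1, 0, 0, 0, 0, 0, 1, 1, 0, 0, 0, 0, 0, 1, 1, 0, 0, 0, 0, 0, 1, 1, 0, 0, 0, 0, 0, 1, 1, 0, 0, 0, 0, 0, 1, 1, 0, 0, 0, 0, 0, 1, 1, 0, 0, 0, 0, 0, 1, 1, 0, 0, 0, 0, 0, 1, 1, 0, 0, 0, 0, 0, 1, 1, 0, 0, 0, 0, 0, 1, 1, 0, 0, 0, 0, 0, 1, 1]

```text
time: 6.32
position: [0.5051, -0.1061, 0.0655]
tool_rot: [0.418, 0.908, 0.0, -0.0]
ft_force: [0.0, -0.1, -3.4]
grip_width: 0.0398
grip_force: 50.0
```

Emit:
jog_arm:
  motion: [0, 0, 0, 0, 0, 1, 1, 0, 0, 0, 0, 0, 1, 1, 0, 0, 0, 0, 0, 1, 1, 0, 0, 0, 0, 0, 1, 1, 0, 0, 0, 0, 0, 1, 1, 0, 0, 0, 0, 0, 1, 1, 0, 0, 0, 0, 0, 1, 1, 0, 0, 0, 0, 0, 1, 1, 0, 0, 0, 0, 0, 1, 1, 0, 0, 0, 0, 0, 1, 1, 0, 0, 0, 0, 0, 0.6, 1, 0, 0, 0, 0, 0, 0, 1]

```text
time: 7.82
position: [0.5051, -0.1062, 0.0655]
tool_rot: [0.718, 0.697, -0.0, -0.0]
ft_force: [0.6, -0.2, -3.2]
grip_width: 0.0396
grip_force: 50.0
```

```bash
python3 d.py .597 -.073 .055 -.0307;  python3 - <<'E'
from rig import robot
import cv2
a=robot.camera("top")[195:320,270:440];b=robot.camera("side")[205:330,220:390]
cv2.imwrite("pics/z2.png",cv2.resize(cv2.hconcat([a,b]),None,fx=2.35,fy=2.35,interpolation=cv2.INTER_CUBIC))
E
```

```text
t 7.825 pos [ 0.5051 -0.1062  0.0655] F [ 0.6 -0.2 -3.2] M [-0.08  0.1  -0.04] grip 0.039567910998591756 50.000309413298965 q [-0.42  0.65  1.84 -0.    0.65 -0.39]
toolR [[0.03, 1.0, -0.0], [1.0, -0.03, 0.0], [0.0, -0.0, -1.0]]
shift units, current frame [0.897 2.271 0.263]  goal frame [0.899 2.27  0.263]
turn units [-0.002 -0.001  0.015]
```

View pics/z2.png

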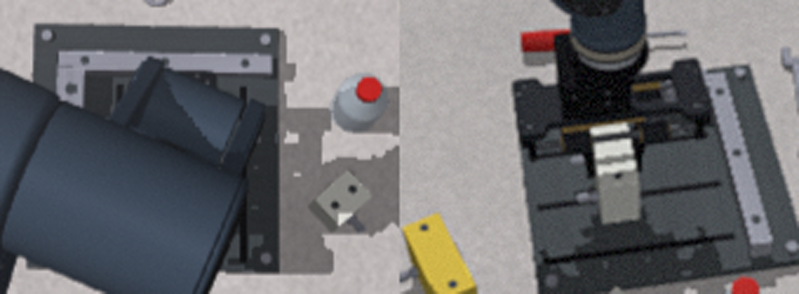

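Side view: the block has turned, nipples point toward -x and it is parallel to the fence. Now I'll move near the corner and lower.

Emit:
jog_arm:
  motion: [0.2, 0.55, 0, 0, 0, 0, 1, 0.25, 0.6, 0, 0, 0, 0, 1, 0.25, 0.6, 0, 0, 0, 0, 1, 0.2, 0.5, 0, 0, 0, 0, 1, 0, 0, 0.1, 0, 0, 0.015, 1, 0, 0, 0.1, 0, 0, 0, 1, 0, 0, 0.05, 0, 0, 0, 1, 0, 0, 0, 0, 0, 0, 1]

```text
time: 8.93
position: [0.5954, -0.0732, 0.0552]
tool_rot: [0.718, 0.696, -0.0, -0.001]
ft_force: [0.5, 0.1, -2.2]
grip_width: 0.0398
grip_force: 50.0
```

Emit:
jog_arm:
  motion: [0, 0, 0.05, 0, 0, 0, 1, 0, 0, 0, 0, 0, 0, 1]

```text
time: 9.18
position: [0.5963, -0.0731, 0.0537]
tool_rot: [0.718, 0.696, 0.0, 0.0]
ft_force: [-0.1, 0.3, -2.2]
grip_width: 0.0394
grip_force: 50.0
```

```bash
python3 d.py .6117 -.0562 .0535 -.0307
```

```text
t 9.175 pos [ 0.5963 -0.0731  0.0537] F [-0.1  0.3 -2.2] M [-0.06  0.06  0.03] grip 0.039411861968640625 49.9999869056046 q [-0.31  0.74  1.62 -0.    0.78 -0.28]
toolR [[0.031, 1.0, 0.0], [1.0, -0.031, -0.0], [-0.0, 0.0, -1.0]]
shift units, current frame [0.434 0.372 0.004]  goal frame [0.434 0.372 0.004]
turn units [ 0.003  0.001 -0.011]
```

Emit:
jog_arm:
  motion: [0.12, 0.1, 0, 0, 0, 0, 1, 0.12, 0.1, 0, 0, 0, 0, 1, 0.1, 0.1, 0, 0, 0, 0, 1, 0, 0, 0.02, 0, 0, 0, 1, 0, 0, 0, 0, 0, 0, 1]

```text
time: 9.8
position: [0.6096, -0.0596, 0.0536]
tool_rot: [0.718, 0.696, 0.001, 0.001]
ft_force: [0.4, 1.2, 4.1]
grip_width: 0.0396
grip_force: 50.0
```

Emit:
jog_arm:
  motion: [0, 0.02, 0, 0, 0, 0, 1, 0, 0.02, 0, 0, 0, 0, 1, 0, 0, 0, 0, 0, 0, 1]

```text
time: 10.18
position: [0.6102, -0.06, 0.0536]
tool_rot: [0.718, 0.696, -0.0, 0.0]
ft_force: [-1.4, 0.1, 6.1]
grip_width: 0.0397
grip_force: 50.0
```

Emit:
jog_arm:
  motion: [0.02, 0.02, 0.01, 0, 0, 0, 1, 0.02, 0.02, 0.01, 0, 0, 0, 1, 0, 0, 0, 0, 0, 0, 1]

```text
time: 10.55
position: [0.6121, -0.0593, 0.0536]
tool_rot: [0.718, 0.696, -0.0, 0.001]
ft_force: [-2.1, -1.9, 9.7]
grip_width: 0.0396
grip_force: 50.0
```

Emit:
jog_arm:
  motion: [0.02, 0.02, 0, 0, 0, 0, 1, 0.02, 0.02, 0, 0, 0, 0, 1, 0, 0, 0, 0, 0, 0, 1]

```text
time: 10.92
position: [0.6122, -0.0584, 0.0536]
tool_rot: [0.718, 0.696, -0.002, -0.0]
ft_force: [-5.6, -4.5, 12.6]
grip_width: 0.0397
grip_force: 50.0
```

Emit:
jog_arm:
  motion: [0.02, 0.02, 0, 0, 0, 0, 1, 0.02, 0.02, 0, 0, 0, 0, 1, 0, 0, 0, 0, 0, 0, 1]

```text
time: 11.3
position: [0.6123, -0.0583, 0.0536]
tool_rot: [0.718, 0.696, -0.004, -0.001]
ft_force: [-9.3, -8.8, 14.0]
grip_width: 0.0396
grip_force: 50.0
```

Emit:
jog_arm:
  motion: [0.02, 0.02, 0.01, 0, 0, 0, 1, 0.02, 0.02, 0.01, 0, 0, 0, 1, 0, 0, 0, 0, 0, 0, 1]
  grip_force: 60

```text
time: 11.68
position: [0.6124, -0.0582, 0.0536]
tool_rot: [0.717, 0.697, -0.006, -0.001]
ft_force: [-14.2, -13.5, 20.6]
grip_width: 0.0395
grip_force: 60.0
```

```bash
python3 d.py .6117 -.0562 .0535 -.0307;  python3 - <<'E'
from rig import robot
import cv2
a=robot.camera("top")[195:320,270:440];b=robot.camera("side")[205:330,240:410]
cv2.imwrite("pics/z3.png",cv2.resize(b,None,fx=4.7,fy=4.7,interpolation=cv2.INTER_CUBIC))
E
```

```text
t 11.675 pos [ 0.6124 -0.0582  0.0536] F [-14.2 -13.5  20.6] M [-2.03  2.21 -0.06] grip 0.039487993777580395 60.00602220185101 q [-0.27  0.76  1.58 -0.01  0.81 -0.24]
toolR [[0.029, 1.0, -0.009], [1.0, -0.029, -0.006], [-0.006, -0.009, -1.0]]
shift units, current frame [ 0.05  -0.018  0.003]  goal frame [ 0.05  -0.018  0.003]
turn units [-0.132  0.092  0.028]
```

View pics/z3.png

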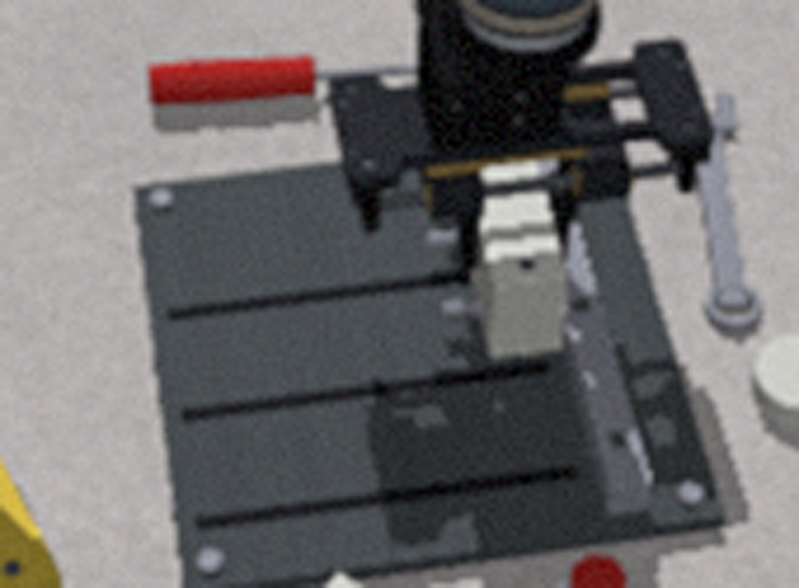

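The block sits against the fence with nipples outward. I'll take out the 0.5° of tool lean and hold the push.

Emit:
jog_arm:
  motion: [0.01, 0.01, 0, -0.07, 0.05, 0.01, 1, 0.01, 0.01, 0, -0.07, 0.05, 0.01, 1, 0, 0, 0, 0, 0, 0, 1, 0, 0, 0, 0, 0, 0, 1]

```text
time: 12.28
position: [0.6122, -0.0582, 0.0535]
tool_rot: [0.717, 0.697, -0.001, -0.0]
ft_force: [-15.2, -15.0, 22.4]
grip_width: 0.0393
grip_force: 60.0
```

```bash
python3 d.py .6117 -.0562 .0535 -.0307
```

```text
t 12.275 pos [ 0.6122 -0.0582  0.0535] F [-15.2 -15.   22.4] M [-2.75  2.82 -0.03] grip 0.03930433338427271 59.99518680386245 q [-0.28  0.76  1.58 -0.    0.8  -0.25]
toolR [[0.029, 1.0, -0.002], [1.0, -0.029, -0.001], [-0.001, -0.002, -1.0]]
shift units, current frame [ 0.049 -0.014 -0.   ]  goal frame [ 0.049 -0.014 -0.   ]
turn units [-0.023  0.008  0.026]
```

Emit:
jog_arm:
  motion: [0.02, 0.015, -0.01, 0, 0, 0, 1, 0.01, 0.005, 0, -0.02, 0.01, 0, 1, 0, 0, 0, 0, 0, 0, 1, 0, 0, 0, 0, 0, 0, 1, 0, 0, 0, 0, 0, 0, 1, 0, 0, 0, 0, 0, 0, 1]

```text
time: 13.02
position: [0.6122, -0.0582, 0.0535]
tool_rot: [0.717, 0.697, -0.001, -0.0]
ft_force: [-16.6, -18.7, 20.7]
grip_width: 0.0399
grip_force: 60.0
```

Emit:
jog_arm:
  motion: [0, 0, 0, 0, 0, 0, 1, 0, 0, 0, 0, 0, 0, 1, 0, 0, 0, 0, 0, 0, 1, 0, 0, 0, 0, 0, 0, 1]

```text
time: 13.52
position: [0.6122, -0.0581, 0.0535]
tool_rot: [0.717, 0.697, -0.001, -0.0]
ft_force: [-16.8, -18.7, 19.9]
grip_width: 0.0395
grip_force: 60.0
```

```bash
python3 d.py .6117 -.0562 .0535 -.0307;  python3 - <<'E'
from rig import robot
import cv2
b=robot.camera("side")[205:330,240:410];a=robot.camera("top")[195:320,270:440]
cv2.imwrite("pics/z4.png",cv2.resize(cv2.hconcat([a,b]),None,fx=2.35,fy=2.35,interpolation=cv2.INTER_CUBIC))
E
```

```text
t 13.525 pos [ 0.6122 -0.0581  0.0535] F [-16.8 -18.7  19.9] M [-3.32  3.08 -0.08] grip 0.03946604335082299 59.99730340205133 q [-0.28  0.76  1.58 -0.    0.8  -0.24]
toolR [[0.029, 1.0, -0.002], [1.0, -0.029, -0.001], [-0.001, -0.002, -1.0]]
shift units, current frame [ 0.048 -0.015  0.   ]  goal frame [ 0.048 -0.015  0.   ]
turn units [-0.03   0.019  0.03 ]
```

View pics/z4.png

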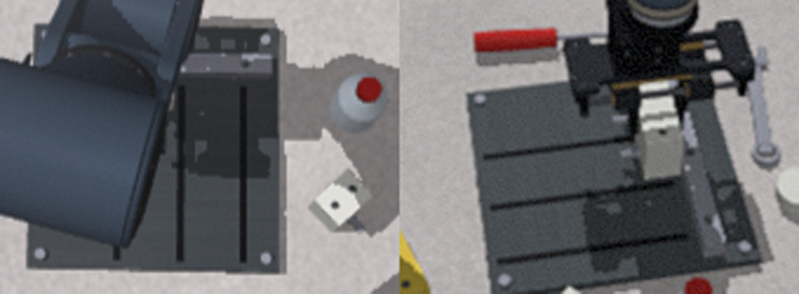

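The block is upright in the corner and the bystanders haven't moved. Forces are steady at about 17, 19 and 20 N, so I'm handing in.

```bash
python3 -c "
from rig import robot
print(robot.hand_in())"
```

```text
the job is handed in; nothing more can be done
None
```

The manifold is turned with its plain face against the fence and its end against the stop, upright on the bed. It was handed in still gripped and pressed into the corner at about 17 N (fence), 19 N (stop) and 20 N (bed) measured at the wrist, after 13.5 s, and nothing else on the bench appears to have moved.

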